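# Load a mortar cube on the hand-screw press

### The arm

A 6-joint arm with a two-finger parallel gripper is mounted at the origin on a cart in front of the work surface, level with it; the furniture and walls round the work are solid. World frame = base frame: x ahead of the robot, y to its left, z up, the work surface at z = 0. Lengths are in m, angles in rad, forces in N, time in s.
With the tool pointing down it reaches from about 0.3 to 0.75 m from the base axis. Payload 8.5 kg.
Tool frame: the origin (TCP) lies at the very end of the fingers, on their centre line; the grasp point (between the pads) lies 19 mm behind it; y points along the fingers, x is the direction in which the jaws open and shut, and the axes are right-handed (so a half turn about y gives the same grasp; the last joint's range is limited). The gripper opens to 85 mm and grips with 20 to 120 N. Pads are 22 mm wide; open, the fingers measure 114 mm over their backs; the gripper's body (76 mm by 85 mm) begins 54 mm behind the grasp point. The pads swing forward as they close: fully open they stand 13 mm farther back than shut.
Start: joints at [0.983, 0.381, 1.297, -0, 1.464, -0.215], TCP at [0.2, 0.512, 0.231] pointing down, gripper open.
Joint ranges: [-3.11, 3.11], [-0.89, 2.33], [0.22, 2.48], [-1.42, 4.56], [0.17, 2.85], [-2.88, 2.88]. Speed limits (rad/s): [2.39, 2.39, 3.14, 3.14, 3.14, 3.14].

### API

Orientations are given as [roll, pitch, yaw] about the fixed x, y, z axes, in that order (R = Rz(yaw) Ry(pitch) Rx(roll)).
In Python, from bench import robot gives the robot as it stands. The module is installed in compiled form; this text tells all that it offers.
- The arm moves only by the tool jog_arm, never from a script. Its argument "rows" is text: rows parted by semicolons, each of 4 numbers parted by spaces: the shift along the world's x, y, z in cm, then the turn about the world's z in degrees. In form: tx ty tz roll; .... A call has 1 to 20 rows; each row is the pose to reach, as a shift and turn from the pose commanded when the call began; what a row does not reach only later rows make up. A row lasts 1/8 s, in which the tool goes at most 62.5 mm and 10.7 degrees, less where a joint would pass 70% of its speed; a pose out of reach is approached as far as the arm can. A call with a gripper value outside its range is refused whole. "grip" is the closure in counts, from 0 (fully open) to 255 (shut), set as the call begins (left out, the last holds). The fingers move at their own pace and stop on an object; "newtons" is the grip in N (left out, the last holds). Time passes only in rows, so rows that repeat a pose let the fingers close. It gives the time, the measured TCP pose, the force and the opening at its end, in the units of the state.
- robot.observe(): the state, without advancing time (a new reading comes with each control period).
- robot.read_camera(name): name is "scene" or "top" or "wrist"; returns a dict with "img" (480x640x3 uint8, blue, green, red), "range_z" (480x640 float32, m along the optical axis (not along the pixel's ray), 0 where there is no reading), "K" (3x3 intrinsics, pixels), "extrinsics" (4x4, takes a point from camera to world coordinates); the wrist camera has in their place "T_tool_cam" (4x4, takes a point from camera to tool coordinates, whose origin is the TCP and whose axes are the tool frame's). Camera axes: x right, y down, z forward; pixel columns grow to the right and rows downward; lengths in m; the calibration is good to about 2 mm. The wrist camera is an equidistant fisheye: a pixel r from the principal point sees the ray r / f radians off the axis. A picture is of the moment at which its call begins: read the wrist's pose just before it.
- robot.finish_job(): hands the job in, once; it reports no verdict.
The state is a dict: "clock": time; "joints": joint angles; "qvel": joint speeds; "tau": joint torques, N m; "tool_pos": TCP position; "ee_rot": TCP orientation; "contact_force": force on the tool from outside, world axes, zero at the start; "ft_torque": the same for the moment, N m; "grip_width": finger opening in m.
Only numpy, scipy, OpenCV 4.12 (cv2) and the standard library are available. Lean on these libraries where they do the work, as an engineer would, in place of code of your own. Each camera call takes 0.05 s, during which the arm holds its last target. There are 200 camera calls.

### The job

The mortar cube stands under the sprung ram of the small hand-screw press, the ram just touching it but not loaded. Turn the handwheel clockwise (seen from above): its first part is loose backlash and does nothing, so take that up until you feel the screw bite, and from there give it half a turn more, which loads the cube to about 12 N. Then let go, without ever overloading the cube, shifting it or disturbing the things around the press.

Things in the scene. Friction and masses are not known exactly. Their poses are not given: they have to be found in the camera images.
- press: Bench press fixed to the bench: grey base plate 120 x 150 x 12 mm with a 74 mm square steel platen on it (top 18 mm up), two columns at y = +58 and -58 mm carrying a grey crosshead 46 x 146 mm whose top is 158 mm up (column nuts to 164 mm). Origin at the centre of the plate's underside, z up.
- wheel_centre (a point): Centre of the dark steel handwheel on top of the press, on its upright axis and in the mid-plane of its rim, 182 mm above the bench. The rim is a 12 mm round bar on a circle of 55 mm radius, with three spokes; the flat hub ends 7 mm above this point. Clockwise seen from above screws the ram down, 6 mm a turn, once the backlash is taken up.
- screw (a point): Where the upright screw enters the crosshead, on the wheel's axis, 158 mm above the bench. Backlash left at the start varies from about 1/8 to 3/4 turn; in it the wheel turns almost freely (under 1 N at the knob). Beyond it the screw resists with 0.45 N m (about 8 N at the knob while turning, 4 N or more when paused) and stays where it is left; only this resistance shows the bite.
- knob_centre (a point): Crank knob on the wheel's rim, 55 mm from the axis: black upright round grip, 20 mm across, 46 mm high. It spins on its own pin, so a gripper can hold it and carry it round in a level circle without turning itself. The point is on the knob's axis, 21.5 mm below its top, 29 mm above the rim's top, 217 mm above the bench. Its x axis points outward from the wheel's axis.
- ram: Flat steel ram foot, 40 mm in diameter and 12 mm thick, under the screw nose with a coil spring between (4 N/mm), so that half a turn of the screw (3 mm) loads the cube with about 12 N. Origin at the centre of its underside.
- specimen: Grey mortar cube, 50 mm, loose on the platen under the ram; it stays there. Origin at the centre of its underside.
- tin: Round metal sample tin, 59 mm in diameter and 38 mm high, on the bench beside the press; leave it alone. Origin at the centre of its underside.
- wrench: Steel spanner, 198 x 32 x 8 mm, lying on the bench on the press's other side; leave it alone.
- pen: Black marker pen, 131 x 16 mm, lying on the bench in front of the press; leave it alone.
Not all that is in view belongs to the job. Several things have the shape of the specimen; the one meant has the colours described above.

How it is judged:
On the way:
1. the backlash is taken up and the ram begins to load the cube (over 3 N) (contact force between ram and specimen above 3 N), for 0.1 s.
At the end, for the whole second after the job is handed in: The ram stays pressed on the cube with 9.5 to 14.5 N (about half a turn of the screw, give or take a tenth of a turn), the cube within 6 mm and the tin, spanner and marker within 20 mm of where they stood (contact force between ram and specimen between 9.5 and 14.5 N and distance of specimen from where it was at the start of the episode below 0.006 m and distance of each of tin, wrench, pen from where it was at the start of the episode below 0.02 m); the robot touches nothing.
It fails at once if the cube is overloaded: the ram presses it with more than 18 N (about three quarters of a turn) (contact force between ram and specimen above 18 N).
It fails at once if the cube is shifted under the ram by more than 10 mm (distance of specimen from where it was at the start of the episode above 0.01 m).
It fails at once if the tin, the spanner or the marker is disturbed (moved by more than 30 mm) (distance of any of tin, wrench, pen from where it was at the start of the episode above 0.03 m).
It also fails if it takes over 72 s, if anything falls off the work surface, if the arm or the gripper's body presses on something with over 40 N, if the wrist force passes 120 N, or if a joint passes its speed limit or range.

## Working session

There is one attempt and no reset: what is moved stays moved. The work goes in short steps, Python scripts to look and compute and a tool call to move; the robot and the scene stay as the last step left them, time stands still between calls to the robot, and variables do not carry over. Pictures are saved under pics/ and viewed, about 8 in all and at most 12, crops included, and the job is handed in when it is done.

Besides the shell and the picture viewer there is one more tool, called after "Request:" as a command line: name --argument value ..., lists and objects as JSON in quotes. jog_arm: Moves the arm, as the interface text tells. Its arguments: {"type":"object","properties":{"rows":{"type":"string"},"grip":{"type":"number"},"newtons":{"type":"number"}},"required":["rows"]}

```bash
mkdir -p pics; python3 - <<'E'
from bench import robot
import cv2,numpy as np,pickle
s=robot.observe();print(s)
d={}
for n in ("scene","top"):
    c=robot.read_camera(n);d[n]=c;cv2.imwrite(f"pics/{n}0.png",c["img"])
    print(n,c["K"].tolist(),np.round(c["extrinsics"],3).tolist())
pickle.dump(d,open("cams.pkl","wb"))
E
```

```text
{'clock': 0.0, 'joints': array([ 9.82679123e-01,  3.81192545e-01,  1.29826658e+00, -2.01903503e-05,
        1.46358583e+00, -2.15261628e-01]), 'qvel': array([-0.00046058, -0.00099721, -0.00235426, -0.00226612,  0.00073596,
       -0.00078634]), 'tau': array([ 3.00217573e-03, -4.48440278e+01, -2.31298363e+01,  6.29603028e-05,
        4.53767119e-03, -6.43050541e-06]), 'tool_pos': array([0.20017264, 0.51196483, 0.23071167]), 'ee_rot': array([-1.57050572e+00,  1.42307341e-03,  1.19794313e+00]), 'contact_force': array([-0.27476592, -0.32952904,  0.31093773]), 'ft_torque': array([ 0.02236475,  0.02230005, -0.04645145]), 'grip_width': 0.08519381449904824}
scene [[565.7745237942576, 0.0, 324.08353289515156], [0.0, 565.7745237942576, 245.70149071440824], [0.0, 0.0, 1.0]] [[0.718, -0.285, 0.635, 0.011], [-0.696, -0.298, 0.654, -0.599], [0.003, -0.911, -0.412, 0.499], [0.0, 0.0, 0.0, 1.0]]
top [[501.87363426445074, 0.0, 314.68255069312954], [0.0, 501.87363426445074, 241.50358347953585], [0.0, 0.0, 1.0]] [[0.024, -0.979, 0.205, 0.402], [-1.0, -0.022, 0.011, -0.051], [-0.006, -0.205, -0.979, 1.001], [0.0, 0.0, 0.0, 1.0]]
```

View pics/scene0.png

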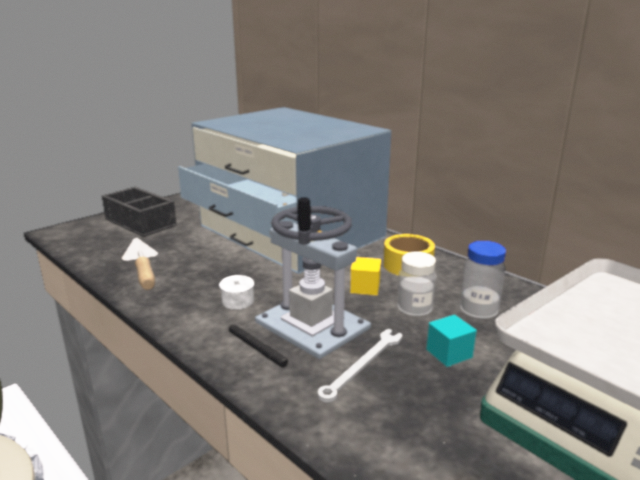

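View pics/top0.png

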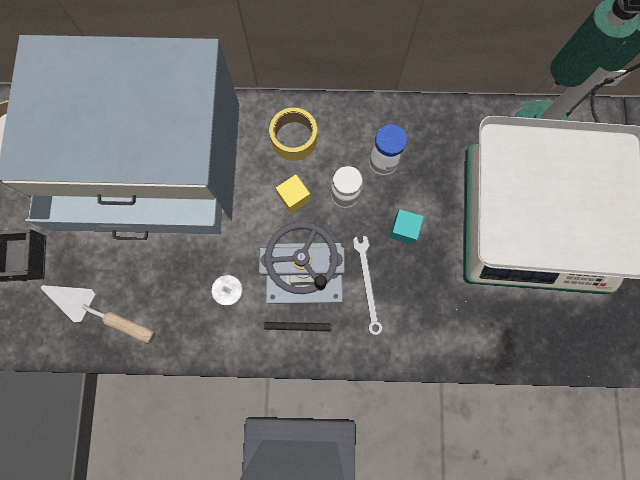

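Candidates: the only handwheel is on the press, with its hub at top (301,258) and the black knob at top (320,282) / scene (304,215). The specimen is the grey cube at scene (311,300). The yellow cube (366,276) and teal cube (451,340) are decoys. Next I'll measure the wheel, knob and cabinet heights, and check with one close crop.

```bash
cat > h.py <<'E'
import numpy as np,cv2
def cloud(c):
    K=c["K"];z=c["range_z"];v,u=np.mgrid[:480,:640]
    P=np.stack([(u-K[0,2])/K[0,0]*z,(v-K[1,2])/K[1,1]*z,z],-1)
    T=c["extrinsics"];W=P@T[:3,:3].T+T[:3,3];W[z==0]=np.nan
    return W
E
python3 - <<'E'
import pickle,numpy as np,cv2
from scipy.optimize import least_squares
from h import *
d=pickle.load(open("cams.pkl","rb"))
for n,box in (("top",(215,300,255,350)),("scene",(190,260,260,360))):
    W=cloud(d[n]);a=W[box[0]:box[1],box[2]:box[3]].reshape(-1,3)
    im=d[n]["img"][box[0]:box[1],box[2]:box[3]].reshape(-1,3)
    k=a[(a[:,2]>.21)&(a[:,2]<.27)]
    kt=k[k[:,2]>.232]
    print(n,"knob",len(k),k.mean(0),"top",len(kt),kt.mean(0),k[:,2].max())
    r=a[(a[:,2]>.174)&(a[:,2]<.195)]
    # rim: robust circle fit of radius free
    f=lambda p:np.hypot(r[:,0]-p[0],r[:,1]-p[1])-p[2]
    s=least_squares(f,[np.median(r[:,0]),np.median(r[:,1]),.055],loss="soft_l1",f_scale=.003)
    print("rim",len(r),s.x,np.median(r[:,2]), "knob angle deg",np.degrees(np.arctan2(kt[:,1].mean()-s.x[1],kt[:,0].mean()-s.x[0])))
W=cloud(d["top"])
for nm,(u,v) in dict(cabcorner=(215,180),cabtopfar=(215,60),drawer=(215,215),whitecap=(347,178),blue=(390,138)).items(): print(nm,W[v,u])
cv2.imwrite("pics/crop.png",cv2.resize(d["scene"]["img"][185:345,240:390],None,fx=3.5,fy=3.5,interpolation=cv2.INTER_CUBIC))
E
```

```text
top knob 144 [ 0.49999209 -0.0517029   0.23497551] top 115 [ 0.50110512 -0.05173305  0.23795004] 0.2431159512791693
rim 1941 [ 0.54538413 -0.01963328  0.05210466] 0.18713711118119858 knob angle deg -144.0600113491989
scene knob 312 [ 0.49833219 -0.05747559  0.22573804] top 93 [ 0.49991829 -0.05582815  0.23625082] 0.2391603884458996
rim 1567 [ 0.541161   -0.02362074  0.0534793 ] 0.18488006815415348 knob angle deg -142.01288617296268
cabcorner [0.67676351 0.13138484 0.18300735]
cabtopfar [0.86841118 0.13227342 0.24039296]
drawer [0.62541791 0.13614963 0.14273766]
whitecap [ 0.71608864 -0.09913984  0.09410247]
blue [ 0.78887024 -0.17785583  0.11692571]
```

View pics/crop.png

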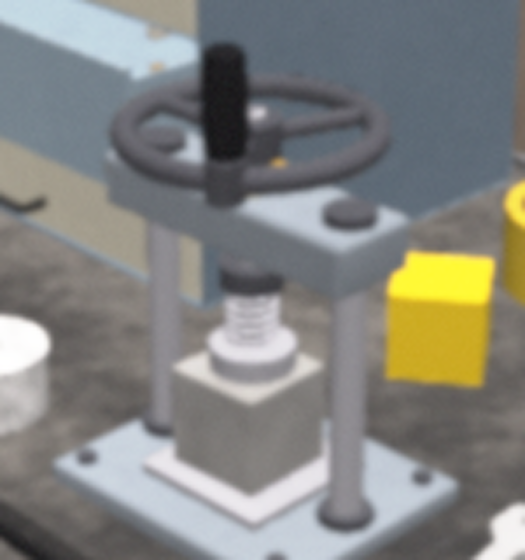

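The crop shows the grey cube under the ram and the black knob upright on the near rim. The wheel centre is about (0.543, -0.021) with a fitted radius of 53 mm. The knob is about (0.501, -0.053), 54 mm from the axis, with its top at 0.238. These agree with the given sizes. I'll move above the knob.

Request:
jog_arm --rows "0 0 7 0; 0 0 7 0; 30 -56.5 7 0; 30 -56.5 7 0; 30 -56.5 7 0; 30 -56.5 7 0; 30 -56.5 7 0; 30 -56.5 7 0; 30 -56.5 7 0; 30 -56.5 7 0; 30 -56.5 7 0; 30 -56.5 7 0; 30 -56.5 7 0; 30 -56.5 7 0; 30 -56.5 7 0; 30 -56.5 7 0; 30 -56.5 7 0; 30 -56.5 7 0" --grip 0 --newtons 40

```text
clock: 2.35
tool_pos: [0.5002, -0.0524, 0.3015]
ee_rot: [-1.571, -0.0, 1.199]
contact_force: [-0.0, -0.2, -0.9]
grip_width: 0.0854
```

```bash
python3 - <<'E'
from bench import robot
import cv2,numpy as np
s=robot.observe();print(s["clock"],s["tool_pos"],s["ee_rot"],s["contact_force"],s["joints"])
from scipy.spatial.transform import Rotation as Ro
c=robot.read_camera("wrist");im=c["img"].copy();K=c["K"];T=c["T_tool_cam"];np.set_printoptions(precision=3,suppress=True);print(K,T)
R=Ro.from_euler("xyz",s["ee_rot"]).as_matrix()
def proj(p):
    q=T[:3,:3].T@(R.T@(np.array(p)-s["tool_pos"])-T[:3,3]);th=np.arctan2(np.hypot(q[0],q[1]),q[2]);ph=np.arctan2(q[1],q[0])
    return K[0,2]+K[0,0]*th*np.cos(ph),K[1,2]+K[1,1]*th*np.sin(ph)
for nm,p,col in (("knobtop",(.501,-.053,.2385),(0,0,255)),("hub",(.543,-.021,.189),(0,255,0))):
    u,v=proj(p);print(nm,u,v);cv2.drawMarker(im,(int(u),int(v)),col,cv2.MARKER_CROSS,12,1)
for a in np.arange(0,360,10):
    u,v=proj((.543+.055*np.cos(np.radians(a)),-.021+.055*np.sin(np.radians(a)),.188))
    cv2.circle(im,(int(u),int(v)),1,(255,255,0),-1)
cv2.imwrite("pics/w1.png",im)
E
```

```text
2.35 [ 0.50020137 -0.05242874  0.30146878] [-1.57103647e+00 -4.22673687e-06  1.19854088e+00] [-0.01668793 -0.18571252 -0.94548117] [-3.40236896e-01  2.53815378e-01  1.28300282e+00 -3.46502259e-06
  1.60453431e+00 -1.53877789e+00]
[[371.648   0.    313.568]
 [  0.    371.648 240.221]
 [  0.      0.      1.   ]] [[ 1.    -0.    -0.     0.001]
 [ 0.    -0.29   0.957 -0.143]
 [-0.    -0.957 -0.29   0.074]
 [ 0.     0.     0.     1.   ]]
knobtop 312.2825887832481 260.7884198891141
hub 372.9200983952414 272.4221350496305
```

View pics/w1.png

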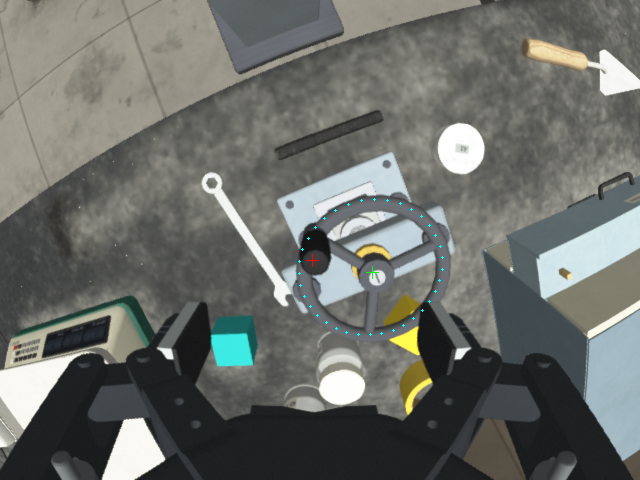

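The wrist view puts my knob estimate (312,261) on the knob's top and my rim dots on the rim to within about 2 mm. Now I'll descend with the jaws open, then close.

Request:
jog_arm --rows "0 0 -4 0; 0 0 -7 0; 0 0 -9 0; 0 0 -10 0; 0 0 -10 0; 0 0 -10 0" --grip 0

```text
clock: 3.15
tool_pos: [0.5007, -0.0529, 0.2022]
ee_rot: [-1.572, -0.0, 1.198]
contact_force: [0.2, 0.4, -0.9]
grip_width: 0.0854
```

Request:
jog_arm --rows "0 0 0 0; 0 0 0 0; 0 0 0 0; 0 0 0 0; 0 0 0 0; 0 0 0 0; 0 0 0 0; 0 0 0 0; 0 0 0 0; 0 0 0 0" --grip 255 --newtons 40

```text
clock: 4.4
tool_pos: [0.5004, -0.0527, 0.2014]
ee_rot: [-1.571, -0.0, 1.198]
contact_force: [2.4, 2.8, -0.1]
grip_width: 0.0184
```

```bash
cat > arc.py <<'E'
import sys,numpy as np
def rows(a0,step,n,r=5.5):
    a=np.radians(a0-step*np.arange(1,n+1));b=np.radians(a0)
    return "; ".join(f"{x:.2f} {y:.2f} 0 0" for x,y in zip(r*(np.cos(a)-np.cos(b)),r*(np.sin(a)-np.sin(b))))
if __name__=="__main__":
    a0=float(sys.argv[1])
    for k in range(int(sys.argv[2])):
        print(a0-30*k, rows(a0-30*k,6,5))
E
python3 arc.py -143.3 15
```

```text
-143.3 -0.32 0.48 0 0; -0.59 0.99 0 0; -0.80 1.52 0 0; -0.96 2.08 0 0; -1.05 2.65 0 0
-173.3 -0.04 0.57 0 0; -0.01 1.15 0 0; 0.07 1.72 0 0; 0.21 2.28 0 0; 0.41 2.82 0 0
-203.3 0.26 0.52 0 0; 0.56 1.00 0 0; 0.92 1.45 0 0; 1.32 1.87 0 0; 1.76 2.23 0 0
-233.3 0.48 0.32 0 0; 0.99 0.59 0 0; 1.52 0.80 0 0; 2.08 0.96 0 0; 2.65 1.05 0 0
-263.3 0.57 0.04 0 0; 1.15 0.01 0 0; 1.72 -0.07 0 0; 2.28 -0.21 0 0; 2.82 -0.41 0 0
-293.3 0.52 -0.26 0 0; 1.00 -0.56 0 0; 1.45 -0.92 0 0; 1.87 -1.32 0 0; 2.23 -1.76 0 0
-323.3 0.32 -0.48 0 0; 0.59 -0.99 0 0; 0.80 -1.52 0 0; 0.96 -2.08 0 0; 1.05 -2.65 0 0
-353.3 0.04 -0.57 0 0; 0.01 -1.15 0 0; -0.07 -1.72 0 0; -0.21 -2.28 0 0; -0.41 -2.82 0 0
-383.3 -0.26 -0.52 0 0; -0.56 -1.00 0 0; -0.92 -1.45 0 0; -1.32 -1.87 0 0; -1.76 -2.23 0 0
-413.3 -0.48 -0.32 0 0; -0.99 -0.59 0 0; -1.52 -0.80 0 0; -2.08 -0.96 0 0; -2.65 -1.05 0 0
-443.3 -0.57 -0.04 0 0; -1.15 -0.01 0 0; -1.72 0.07 0 0; -2.28 0.21 0 0; -2.82 0.41 0 0
-473.3 -0.52 0.26 0 0; -1.00 0.56 0 0; -1.45 0.92 0 0; -1.87 1.32 0 0; -2.23 1.76 0 0
-503.3 -0.32 0.48 0 0; -0.59 0.99 0 0; -0.80 1.52 0 0; -0.96 2.08 0 0; -1.05 2.65 0 0
-533.3 -0.04 0.57 0 0; -0.01 1.15 0 0; 0.07 1.72 0 0; 0.21 2.28 0 0; 0.41 2.82 0 0
-563.3 0.26 0.52 0 0; 0.56 1.00 0 0; 0.92 1.45 0 0; 1.32 1.87 0 0; 1.76 2.23 0 0
```

Request:
jog_arm --rows "-0.32 0.48 0 0; -0.59 0.99 0 0; -0.80 1.52 0 0; -0.96 2.08 0 0; -1.05 2.65 0 0; -1.05 2.65 0 0; -1.05 2.65 0 0"

```text
clock: 5.28
tool_pos: [0.4898, -0.0264, 0.2014]
ee_rot: [-1.571, 0.0, 1.198]
contact_force: [3.2, 0.7, 0.8]
grip_width: 0.0187
```

Request:
jog_arm --rows "-0.04 0.57 0 0; -0.01 1.15 0 0; 0.07 1.72 0 0; 0.21 2.28 0 0; 0.41 2.82 0 0; 0.41 2.82 0 0; 0.41 2.82 0 0"

```text
clock: 6.15
tool_pos: [0.4938, 0.002, 0.2013]
ee_rot: [-1.57, 0.0, 1.198]
contact_force: [-1.1, 0.6, 4.8]
grip_width: 0.0184
```

Request:
jog_arm --rows "0.26 0.52 0 0; 0.56 1.00 0 0; 0.92 1.45 0 0; 1.32 1.87 0 0; 1.76 2.23 0 0; 1.76 2.23 0 0; 1.76 2.23 0 0"

```text
clock: 7.02
tool_pos: [0.5106, 0.024, 0.2014]
ee_rot: [-1.569, 0.002, 1.198]
contact_force: [-5.8, -0.7, 7.7]
grip_width: 0.0185
```

Request:
jog_arm --rows "0.48 0.32 0 0; 0.99 0.59 0 0; 0.99 0.59 0 0; 0.99 0.59 0 0"

```text
clock: 7.52
tool_pos: [0.5203, 0.0301, 0.2014]
ee_rot: [-1.568, 0.001, 1.198]
contact_force: [-5.8, 0.3, 9.1]
grip_width: 0.0187
```

Tangential resistance is steady at about 5 N in two readings (0.1 N at 60°, 5 N at 90° and at 102°). So the screw bit between 60° and 90° of turning, taken as 75°. Half a turn past that is 255°, leaving 153° to go.

```bash
python3 -c "
from arc import rows
print(rows(-245.3,6,10));print(rows(-305.3,6,10));print(rows(-365.3,6.6,5))"
```

```text
0.53 0.21 0 0; 1.09 0.37 0 0; 1.66 0.47 0 0; 2.23 0.50 0 0; 2.81 0.48 0 0; 3.38 0.40 0 0; 3.93 0.25 0 0; 4.47 0.05 0 0; 4.99 -0.20 0 0; 5.48 -0.51 0 0
0.45 -0.36 0 0; 0.86 -0.76 0 0; 1.23 -1.20 0 0; 1.55 -1.68 0 0; 1.82 -2.19 0 0; 2.03 -2.73 0 0; 2.19 -3.28 0 0; 2.28 -3.85 0 0; 2.32 -4.42 0 0; 2.30 -5.00 0 0
-0.09 -0.63 0 0; -0.26 -1.24 0 0; -0.50 -1.83 0 0; -0.80 -2.38 0 0; -1.16 -2.90 0 0
```

Request:
jog_arm --rows "0.53 0.21 0 0; 1.09 0.37 0 0; 1.66 0.47 0 0; 2.23 0.50 0 0; 2.81 0.48 0 0; 3.38 0.40 0 0; 3.93 0.25 0 0; 4.47 0.05 0 0; 4.99 -0.20 0 0; 5.48 -0.51 0 0; 5.48 -0.51 0 0; 5.48 -0.51 0 0"

```text
clock: 9.02
tool_pos: [0.5756, 0.0263, 0.2016]
ee_rot: [-1.569, -0.002, 1.199]
contact_force: [-3.0, 6.6, 7.7]
grip_width: 0.0187
```

Request:
jog_arm --rows "0.45 -0.36 0 0; 0.86 -0.76 0 0; 1.23 -1.20 0 0; 1.55 -1.68 0 0; 1.82 -2.19 0 0; 2.03 -2.73 0 0; 2.19 -3.28 0 0; 2.28 -3.85 0 0; 2.32 -4.42 0 0; 2.30 -5.00 0 0; 2.30 -5.00 0 0; 2.30 -5.00 0 0"

```text
clock: 10.52
tool_pos: [0.5998, -0.0238, 0.2016]
ee_rot: [-1.571, -0.003, 1.198]
contact_force: [2.7, 5.5, 5.1]
grip_width: 0.0186
```

Request:
jog_arm --rows "-0.09 -0.63 0 0; -0.26 -1.24 0 0; -0.50 -1.83 0 0; -0.80 -2.38 0 0; -1.16 -2.90 0 0; -1.16 -2.90 0 0; -1.16 -2.90 0 0; -1.16 -2.90 0 0"

```text
clock: 11.52
tool_pos: [0.5884, -0.0532, 0.2015]
ee_rot: [-1.572, -0.002, 1.198]
contact_force: [5.0, 2.9, 4.2]
grip_width: 0.0188
```

```bash
python3 - <<'E'
from bench import robot
import numpy as np
s=robot.observe();p=s["tool_pos"];print(p,s["contact_force"])
P=np.array([[.5004,-.0527],[.4898,-.0264],[.4938,.002],[.5106,.024],[.5203,.0301],[.5756,.0263],[.5998,-.0238],p[:2]])
A=np.c_[2*P,np.ones(len(P))];x=np.linalg.lstsq(A,(P**2).sum(1),rcond=None)[0];c=x[:2]
print(c,np.sqrt(x[2]+c@c));a=np.unwrap(np.arctan2(*(P-c).T[::-1]));print(np.round(np.degrees(a-a[0]),1))
E
```

```text
[ 0.58843067 -0.05324321  0.20149694] [5.02802002 2.94628981 4.18047977]
[ 0.54466516 -0.01953233] 0.05528082516156883
[   0.   -29.7  -59.8  -88.8 -100.7 -160.9 -221.3 -254.4]
```

The measured arc fits a circle of radius 55.3 mm. Bite fell between 59.8° and 88.8°, and the final angle is 254.4°, which is 180° ± 15° past the bite. Releasing and lifting now.

Request:
jog_arm --rows "0 0 0 0; 0 0 0 0; 0 0 0 0; 0 0 0 0; 0 0 0 0; 0 0 0 0; 0 0 0 0; 0 0 0 0" --grip 0

```text
clock: 12.52
tool_pos: [0.5876, -0.054, 0.2013]
ee_rot: [-1.571, -0.0, 1.198]
contact_force: [0.3, 0.1, 0.1]
grip_width: 0.0853
```

Request:
jog_arm --rows "0 0 2 0; 0 0 5 0; 0 0 9 0; 0 0 13 0; 0 0 14 0; 0 0 14 0; 0 0 14 0; -6 18 14 0; -6 18 14 0; -6 18 14 0; -6 18 14 0; -6 18 14 0; -6 18 14 0; -6 18 14 0"

```text
clock: 14.28
tool_pos: [0.528, 0.1249, 0.3409]
ee_rot: [-1.57, 0.0, 1.196]
contact_force: [0.2, -0.2, 0.4]
grip_width: 0.0852
```

```bash
python3 - <<'E'
from bench import robot
import cv2,numpy as np,pickle
from h import *
s=robot.observe();print(s["clock"],s["tool_pos"],s["contact_force"])
d=pickle.load(open("cams.pkl","rb"))
c=robot.read_camera("scene");b=robot.read_camera("top")
for n,k in (("scene",c),("top",b)):
    W=cloud(k).reshape(-1,3);m=(abs(W[:,0]-.545)<.09)&(abs(W[:,1]+.02)<.09)&(W[:,2]>.23)&(W[:,2]<.243)
    if m.any():
        p=W[m].mean(0);print(n,"knob",m.sum(),p,np.degrees(np.arctan2(p[1]+.0195,p[0]-.5447)))
f=lambda i:cv2.resize(i[185:405,210:410],None,fx=2,fy=2.5,interpolation=cv2.INTER_CUBIC)
cv2.imwrite("pics/end.png",np.hstack([f(d["scene"]["img"]),f(c["img"])]))
E
```

```text
14.275 [0.52803588 0.12494915 0.3409272 ] [ 0.16745455 -0.22899035  0.356784  ]
scene knob 94 [ 0.58725933 -0.0566414   0.23537445] -41.11110865168813
top knob 116 [ 0.58885384 -0.05249228  0.23748317] -36.767527099622285
```

View pics/end.png

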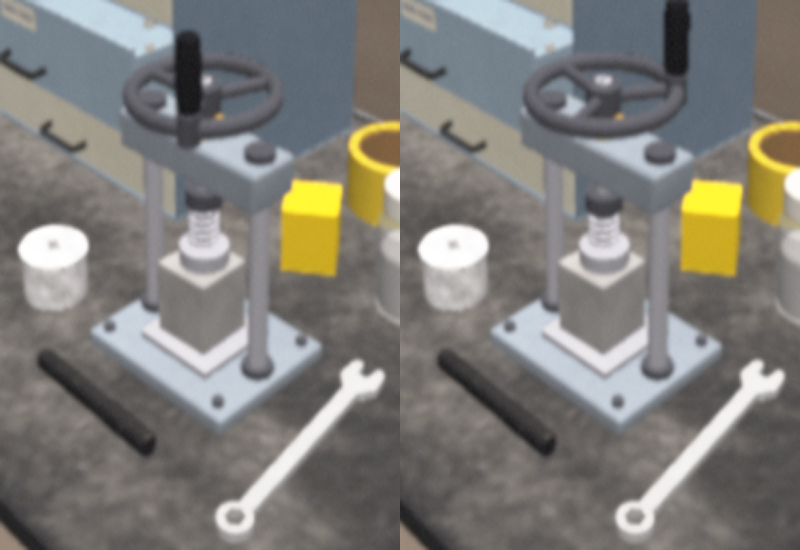

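Before (left) and after (right): the cube, tin, spanner and pen look unmoved, and the knob has gone round to the far right. One last check is how far the dark nose collar came down, at scene (312,265), expected 3 mm.

```bash
python3 - <<'E'
from bench import robot
import cv2,numpy as np,pickle
d=pickle.load(open("cams.pkl","rb"))["scene"];A=d["img"]
B=robot.read_camera("scene")["img"]
g=lambda i:cv2.cvtColor(i,cv2.COLOR_BGR2GRAY).astype(np.float32)
a,b=g(A),g(B)
# collar/spring edge: vertical profile of central columns
print(np.round(a[256:290,308:317].mean(1)).astype(int));print(np.round(b[256:290,308:317].mean(1)).astype(int))
T=np.linalg.inv(d["extrinsics"]);K=d["K"]
def pr(p):
    q=K@(T@np.r_[p,1])[:3];return q[:2]/q[2]
print("3mm =",pr([.5447,-.0195,.1])-pr([.5447,-.0195,.103]))
for n,(v0,v1,u0,u1) in dict(cube=(290,330,290,332),tin=(272,312,215,260),pen=(320,370,222,292),wrench=(325,402,315,407)).items():
    print(n,cv2.phaseCorrelate(a[v0:v1,u0:u1],b[v0:v1,u0:u1],cv2.createHanningWindow((u1-u0,v1-v0),cv2.CV_32F))[0])
E
```

```text
[110 110 108 110 112 109 103  92  77  68  66  66  75 112 154 168 175 186
 182 183 192 185 184 194 188 186 194 200 217 226 227 219 190 159]
[110 109 109 111 117 122 118 112 101  86  73  66  64  66  73 103 150 182
 185 187 196 187 185 194 187 186 194 201 217 226 227 219 191 159]
3mm = [0.01355873 1.720126  ]
cube (0.5962485941927405, -0.11959674875081205)
tin (0.47152811162386854, 0.030023787294602755)
pen (0.006539743275595811, -0.08790365318314386)
wrench (-0.013359224332027964, -0.12016299887034165)
```

The collar moved down about 1.6–2.2 px (2.9–3.7 mm), roughly what the expected 3 mm gives. The force log limits the turn past bite to 166–195°, or about 11–13 N. Handing in.

```bash
python3 -c "
from bench import robot
print(robot.finish_job())"
```

```text
the job is handed in; nothing more can be done
None
```

The press should now be loading the cube with about 12 N. I can't confirm that directly, as no sensor reads the ram force and the hand-in gave no verdict.

**What I did:** I gripped the crank knob and carried it clockwise round a 55 mm circle at a fixed gripper angle. The knob moved freely at 60° of turning (0.1 N tangential). It resisted steadily with about 5 N at 90° and 102°, so I took the bite as about 75°. I stopped at 254°, half a turn past the bite (180° ± 15°, or about 11–13 N). Then I opened the gripper, lifted clear, and handed in after 14 s on the clock.

**Last checks:**
- **Contact:** the wrist force was near zero and the gripper was clear of everything.
- **Knob position:** the cameras put the knob at -37° (top) and -41° (scene). The arm's own reading, measured before release, was about -38°.
- **Surroundings:** the cube, tin, spanner and pen shifted by at most 0.6 pixel between the before and after images, about 1 mm.
- **Nose collar (disagreed):** the upper edge of the dark collar on the screw nose came down about 2.9 mm and the lower edge about 3.7 mm. Expected was 3 mm, and the lower-edge reading would mean almost 15 N, just over the limit. I trusted the force log, because the moving spring coils blur that edge.

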